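# Open the sushi-roll box and lay its lid on the cutting board

### The job

Open the wooden roll box for the cook: raise the front end of its sliding lid over the stop lip, slide the lid out of its grooves towards the front, and lay it flat, handle up, on the white cutting board, setting it down rather than dropping it. Keep the box standing where it is (do not drag, tip or lift it) and leave the sushi roll on the board, the blue dish and the tumbler alone.

Things in the scene. Friction and masses are not known exactly. Their poses are not given: they have to be found in the camera images.
- box: Heavy pale wooden box (2 to 2.6 kg, full of sushi rolls), loose on the counter, 211 (x) x 150 (y) x 74 to 82 high. Origin: centre of its underside, z up; its FRONT, with the stop lip, faces its -x. The lid lies on ledges 60 above the underside, in a space 194 long (x -97 to +97) x 134 wide. A lift of about 12 N at the handle while the lid binds tips the box.
- box_lip (a point): Point on the box's ledge (box x = -97, y = 0, z = 60) at the inner foot of the dark stop lip, a bar 9 thick (x -106 to -97) that blocks the lid's front end. Lip and strips (see box_groove) form one dark frame whose set height differs from time to time: the lip stands 5 to 13 above the ledge. The lid clears it with its front end raised, pivoting on its rear edge, by 1.5 to 3.9 degrees accordingly.
- box_groove (a point): Point (box x = +22, y = 0, z = 60) between the front ends of two dark strips that roof the lid's long edges over the rear only (x +22 to +105, |y| over 57). Free height over the lid: 2 less than the lip, so 3 to 11: raised level the lid always jams; tilted it binds at 2.3 to 8.6 degrees. How much must be felt: raise till it binds, ease 0.5 degree, slide. With its rear edge ahead of this point it lifts away.
- lid: Brown wooden lid, loose, 0.11 to 0.23 kg, panel 191 (x) x 130 (y) x 6 thick. Origin: centre of its underside, z up; its -x end is the front (closed: 3 play along x, 2 each side). Handle: red upright bar across it, 60 (y) x 16 (x) x 24 high above the panel, centred at x = -66, y = 0. Held by its ends (60 apart) the lid can turn a little in the fingers; held by its 60 mm faces it follows the hand's tilt.
- lid_front (a point): middle of the lid's front lower edge (lid x = -95.5, underside)
- lid_rear (a point): middle of the lid's rear lower edge (lid x = +95.5, underside)
- board: White plastic cutting board, fixed, 320 (x) x 260 (y) x 20 thick. Origin: centre of its underside, so its top is 20 mm above the origin. The sushi roll lies near its +x edge.
- roll: Uncut sushi roll, loose, dark green, 36 (x) x 170 (y) x 34 high; origin: centre of its underside; lies on the board near its +x edge, about along the board's y.
- dish: Small blue sauce dish, loose, 68 across, 30 high, between box and board; origin: centre of its underside.
- tumbler: Glass tumbler, loose, 68 across, 120 high, behind the dish; origin: centre of its underside.
Things that resemble listed ones, but are neither listed nor needed, are in the scene too. Several things have the shape of the lid; the one meant has the colours described above.

How it is judged:
By the outcome, as a careful person would: the job done as asked, in the order asked, and still so for the second after the job is handed in, with the robot touching nothing.
It also fails if it takes over 72 s, if anything falls off the work surface, if the arm or the gripper's body presses on something with over 40 N, if the wrist force passes 120 N, or if a joint passes its speed limit or range.

### The arm

A 6-joint arm with a two-finger parallel gripper is mounted at the origin on the work surface. World frame = base frame: x ahead of the robot, y to its left, z up, the work surface at z = 0. Lengths are in m, angles in rad, forces in N, time in s.
With the tool pointing down it reaches from about 0.3 to 0.875 m from the base axis. Payload 6.4 kg.
Tool frame: the origin (TCP) lies at the very end of the fingers, on their centre line; the grasp point (between the pads) lies ctrl.pinch_z behind it (ctrl.pinch_z is the distance from the TCP to the grasp point, in m); y points along the fingers, z is the direction in which the jaws open and shut, and the axes are right-handed (so a half turn about y gives the same grasp; the last joint's range is limited). The gripper opens to 85 mm and grips with 20 to 120 N. Pads are 22 mm wide; open, the fingers measure 114 mm over their backs; the gripper's body (76 mm by 85 mm) begins 54 mm behind the grasp point. The pads swing forward as they close: fully open they stand 13 mm farther back than shut.
Start: joints at [0.977, 0.181, 1.607, -0, 1.354, -0.206], TCP at [0.217, 0.532, 0.206] pointing down, gripper open.
Joint ranges: [-2.99, 2.99], [-0.89, 2.07], [0.3, 2.58], [-1.14, 4.28], [0, 2.63], [-3.12, 3.12]. Speed limits (rad/s): [2.57, 2.57, 3.01, 3.14, 3.14, 3.14].

### API

Orientations are given as a unit quaternion [w, x, y, z].
In Python, from bench import ctrl gives the robot as it stands.
- The arm moves only by the shell command python3 -m pendant 'ROWS'. ROWS is JSON, one flat list of numbers, 7 for each row, row after row: the shift along the world's x, y, z in m, then the turn, a rotation vector about the world's x, y, z in degrees, then the finger opening in m, from 0 to 0.0854. In form: [tx, ty, tz, rx, ry, rz, hand, tx, ty, tz, rx, ry, rz, hand, ...]. A call has 1 to 12 rows; each row shifts and turns the commanded pose from where the row before left it; what a row does not reach is not made up. A row lasts 1/8 s, in which the tool goes at most 62.5 mm and 10.7 degrees, less where a joint would pass 70% of its speed; a pose out of reach is approached as far as the arm can. A call with a gripper value outside its range is refused whole. The fingers move at their own pace and stop on an object; the grip force is fixed at half the most. Time passes only in rows, so rows that do not move let the fingers close. It gives the time, the measured TCP pose, the force and the opening at its end, in the units of the state.
- ctrl.get_obs(): the state, without advancing time (a new reading comes with each control period).
- ctrl.camera(name): name is "scene" or "top" or "wrist"; returns the picture (420x560x3 uint8, red, green, blue); there is no depth.
- ctrl.camera_info(name): a dict with "fx", "fy", "cx", "cy" (pixels), "k1" (the pictures are not rectified: a ray, as slopes to the right and down, at radius r is drawn at 1 + k1 r^2 times it, then the intrinsics apply), "origin" and "rotation" of the camera in the world; the wrist camera has in their place "tool_from_camera" (4x4, takes a point from camera to tool coordinates, whose origin is the TCP and whose axes are the tool frame's). Camera axes: x right, y down, z forward; pixel columns grow to the right and rows downward; lengths in m; the calibration is good to about 2 mm. A picture is of the moment at which its call begins: read the wrist's pose just before it. camera_info takes no time and is no camera call.
- ctrl.hand_in(): hands the job in, once; it reports no verdict.
Trained networks look in the newest picture that a camera, given by its name, has taken for a name from the list of things; names that differ only in an ending like _2 or _b are one class to them, and where a whole thing is asked for, a point or a joint stands for the part that bears it (a point fixed in the world has none). Each returns a list of dicts, best first, with "score" (0 to 1); they miss things now and then, are a little off and sometimes report something else, mostly with a low value. They report only what shows in the picture. A call takes as long as a camera call. They do not tell look-alikes from the thing itself.
- ctrl.silhouettes(target, camera): "mask" (420x560 bool, what is visible of it) and "bbox" ([left, top, right, bottom] in pixels, round what is visible of it).
The state is a dict: "time_s": time; "q": joint angles; "dq": joint speeds; "joint_efforts": joint torques, N m; "eef_pos": TCP position; "eef_rot": TCP orientation; "wrist_force": force on the tool from outside, world axes, zero at the start; "torque": the same for the moment, N m; "opening": opening from 0.0 (shut) to 1.0 (fully open).
Only numpy, scipy, OpenCV 4.12 (cv2) and the standard library are available. Lean on these libraries where they do the work, as an engineer would, in place of code of your own. Each camera call takes 0.05 s, during which the arm holds its last target.

## Working session

There is one attempt and no reset: what is moved stays moved. The work goes in short steps, Python scripts to look and compute and a shell command to move; the robot and the scene stay as the last step left them, time stands still between calls to the robot, and variables do not carry over. Pictures are saved under pics/ and viewed, and the job is handed in when it is done.

```bash
mkdir -p pics; ls; python3 - <<'E'
from bench import ctrl
import cv2
for n in ("scene","top"):
    im=ctrl.camera(n); cv2.imwrite(f"pics/{n}0.png",im[:,:,::-1])
    print(n,ctrl.camera_info(n))
print(ctrl.camera_info("wrist"),ctrl.pinch_z)
print(ctrl.get_obs())
E
```

```text
pics
scene {'fx': 414.61792459442336, 'fy': 414.61792459442336, 'cx': 275.0378015566882, 'cy': 219.15520090537981, 'k1': -0.012927461622027894, 'origin': array([ 1.06276296, -0.39122728,  0.73680857]), 'rotation': array([-0.33758141,  0.82986397,  0.4068739 , -0.17837661])}
top {'fx': 410.1805672363087, 'fy': 410.1805672363087, 'cx': 281.40434148139815, 'cy': 212.95962157893945, 'k1': -0.07758741758878088, 'origin': array([0.40680825, 0.01371456, 0.9486818 ]), 'rotation': array([-0.03957474,  0.71034396, -0.70098635,  0.04963287])}
{'fx': 330.1547598390468, 'fy': 330.1547598390468, 'cx': 279.054974842869, 'cy': 209.82831464924504, 'k1': -0.059534633297768105, 'tool_from_camera': array([[ 1.38817680e-04,  9.64407819e-01,  2.64419251e-01,
        -6.67364637e-02],
       [ 5.66532910e-04, -2.64419287e-01,  9.64407652e-01,
        -1.67463623e-01],
       [ 9.99999830e-01,  1.59253746e-05, -5.83074840e-04,
         4.21091329e-04],
       [ 0.00000000e+00,  0.00000000e+00,  0.00000000e+00,
         1.00000000e+00]])} 0.0187
{'time_s': 0.1, 'q': array([ 9.76714976e-01,  1.81458415e-01,  1.60790858e+00, -7.09394174e-06,
        1.35377892e+00, -2.06266846e-01]), 'dq': array([-0.0001029 , -0.00188429, -0.00217607,  0.00076585,  0.00075108,
       -0.00154054]), 'joint_efforts': array([ 3.77252545e-04, -4.45873654e+01, -3.52238703e+01, -3.72391369e-04,
        4.01185127e-03, -1.92421362e-05]), 'eef_pos': array([0.21711227, 0.53186554, 0.20567867]), 'eef_rot': array([-0.69334794,  0.69436139, -0.13646662,  0.13604325]), 'wrist_force': array([1.28154662, 0.18648079, 0.48162498]), 'torque': array([ 0.00217925, -0.01434004,  0.06890077]), 'opening': 1.0000120692422967}
```

View pics/scene0.png

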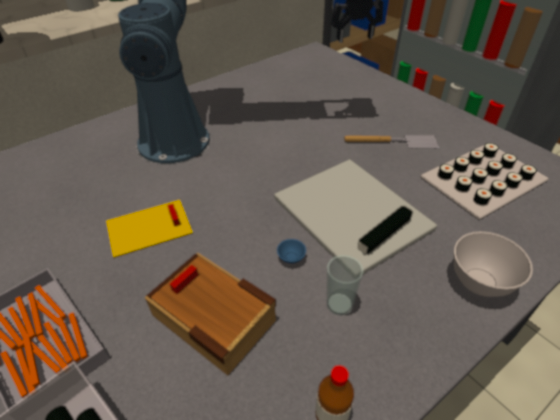

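View pics/top0.png

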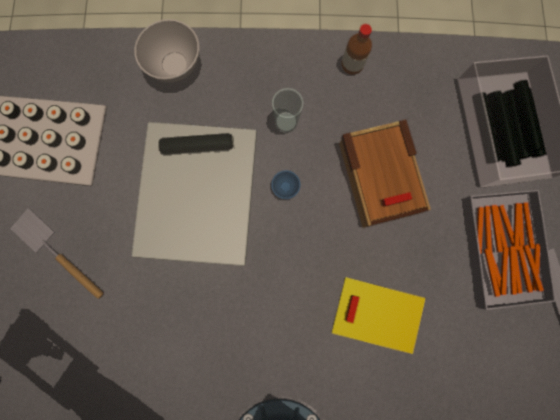

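The scene view shows the brown lid with its red handle in the box, at (185,278). In the top view it is at (397,200). Two things have the lid's shape: a yellow plate with a red bar at top (378,315), and the brown panel in the box at top (390,175). The brown one fits the description. I'll confirm it in an enlarged crop and measure.

```bash
cat > h.py <<'E'
import numpy as np, cv2
from bench import ctrl
from scipy.spatial.transform import Rotation as R
def q2R(q): return R.from_quat([q[1],q[2],q[3],q[0]]).as_matrix()
def cam(n):
    i=ctrl.camera_info(n)
    K=(i['fx'],i['fy'],i['cx'],i['cy'],i['k1'])
    if n=='wrist':
        o=ctrl.get_obs(); T=np.eye(4); T[:3,:3]=q2R(o['eef_rot']); T[:3,3]=o['eef_pos']
        C=T@i['tool_from_camera']; return K,C[:3,:3],C[:3,3]
    return K,q2R(i['rotation']),np.array(i['origin'])
def proj(c,P):
    K,Rm,o=c; p=(np.atleast_2d(P)-o)@Rm; s=p[:,:2]/p[:,2:]; r2=(s**2).sum(1,keepdims=True)
    s=s*(1+K[4]*r2); return s*[K[0],K[1]]+[K[2],K[3]]
def ray(c,uv):
    K,Rm,o=c; d=(np.atleast_2d(uv)-[K[2],K[3]])/[K[0],K[1]]; s=d.copy()
    for _ in range(20): s=d/(1+K[4]*(s**2).sum(1,keepdims=True))
    return np.c_[s,np.ones(len(s))]@Rm.T
def onz(c,uv,z):
    d=ray(c,uv); return c[2]+d*((z-c[2][2])/d[:,2])[:,None]
def boxpts(x0,x1,y0,y1,z0,z1): return np.array([[x,y,z] for x in(x0,x1) for y in(y0,y1) for z in(z0,z1)])/1000.
E
python3 - <<'E'
from h import *
a=cv2.imread('pics/top0.png')[100:240,320:450]; b=cv2.imread('pics/scene0.png')[240:380,135:290]
cv2.imwrite('pics/c0.png',np.hstack([cv2.resize(a,None,fx=3,fy=3.,interpolation=2)[:420],cv2.resize(b,None,fx=2.6,fy=3,interpolation=2)[:420]]))
c=cam('top')
for n,t in (('top',('box','lid','board','roll','dish','tumbler')),):
    for k in t:
        for d in ctrl.silhouettes(k,n)[:3]:
            m=d['mask'].astype(np.uint8); ys,xs=np.nonzero(m); rr=cv2.minAreaRect(np.c_[xs,ys].astype(np.float32))
            print(k,round(d['score'],2),d['bbox'],'c',onz(c,[[xs.mean(),ys.mean()]],0.02)[0].round(3),rr)
E
```

```text
box 0.82 [342.8, 116.6, 433.5, 229.6] c [ 0.626 -0.216  0.02 ] ((383.91387939453125, 172.66500854492188), (94.99532318115234, 72.49861907958984), 75.57923126220703)
board 0.77 [129.5, 117.9, 257.2, 262.6] c [0.556 0.201 0.02 ] ((194.18594360351562, 193.283203125), (115.38947296142578, 139.05174255371094), 5.079607963562012)
roll 0.89 [158.2, 133.8, 232.1, 154.4] c [0.686 0.205 0.02 ] ((195.5685577392578, 143.52874755859375), (19.090957641601562, 75.69864654541016), 86.18592071533203)
dish 0.91 [267.7, 171.7, 302.9, 200.7] c [ 0.593 -0.008  0.02 ] ((285.5, 184.0), (28.0, 29.0), 90.0)
tumbler 0.93 [272.4, 89.4, 302.0, 134.2] c [ 0.773 -0.009  0.02 ] ((287.5, 110.0), (44.0, 31.0), 90.0)
```

View pics/c0.png

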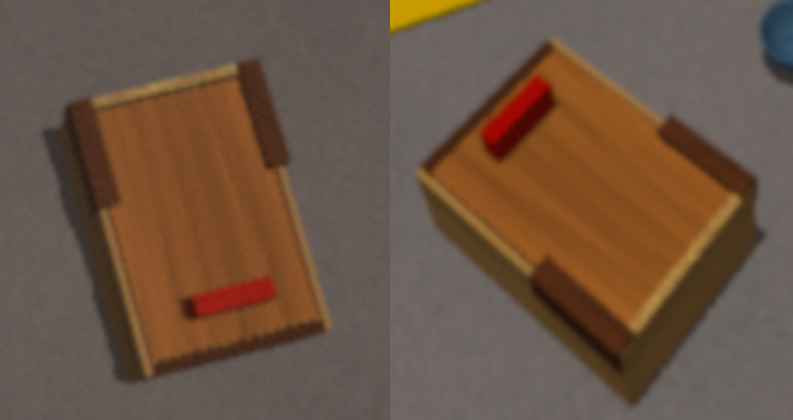

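The crop confirms it: a brown panel with an upright red handle, dark lip and strips. The lip is at the handle end, towards the robot. Next I'll fit the poses.

```bash
python3 - <<'E'
from h import *
from scipy.optimize import least_squares
T=cam('top');S=cam('scene')
loc=np.array([[-105.5,75],[-105.5,-75],[105.5,-75],[105.5,75]])/1000
tp=np.array([[369.3,225.7],[430,209],[406,120],[342.7,134.3]]); sp=np.array([[198.5,254],[146.5,297.3],[227.3,352],[275.4,302]])
def f(p,full=False):
    c,s=np.cos(p[2]),np.sin(p[2]); z=[p[3],p[3],p[4],p[4]]
    w=np.c_[loc@np.array([[c,-s],[s,c]]).T+p[:2],z]
    return np.r_[(proj(T,w)-tp),(proj(S,w)-sp)].ravel()
r=least_squares(f,[.6,-.22,0,.07,.075],loss='soft_l1')
print(r.x.round(4),np.degrees(r.x[2]),f(r.x).reshape(-1,2).round(1).tolist())
c,s=np.cos(r.x[2]),np.sin(r.x[2])
print('handle nominal',r.x[:2]+np.array([[c,-s],[s,c]])@[-.066,0])
# handle colour
for n,cc in(('top',T),('scene',S)):
    im=cv2.imread(f'pics/{n}0.png').astype(int); m=(im[:,:,2]>110)&(im[:,:,1]<50)&(im[:,:,0]<50)
    k,l,st,ce=cv2.connectedComponentsWithStats(m.astype(np.uint8))
    for i in range(1,k):
        if st[i,4]>40: print(n,ce[i],st[i],onz(cc,[ce[i]],.085)[0].round(4))
# board corners
ctrl.camera('top')
for k in('board','lid','roll'):
  for d in ctrl.silhouettes(k,'top')[:3]:
    cn,_=cv2.findContours(d['mask'].astype(np.uint8),0,2); cn=max(cn,key=cv2.contourArea)
    q=cv2.boxPoints(cv2.minAreaRect(cn)); w=onz(T,q,.02 if k=='board' else (.037 if k=='roll' else .066)); print(k,d['score'],q.round().tolist(),w.round(3).tolist(),w.mean(0))
o=ctrl.get_obs(); print(q2R(o['eef_rot']).round(3))
E
```

```text
[ 0.6155 -0.23    0.2552  0.0584  0.0672] 14.619390374928772 [[-3.4, -0.1], [0.1, 0.5], [-1.0, -0.6], [-1.0, -0.3], [-0.0, -1.4], [-3.0, 2.1], [-5.7, 7.7], [0.3, -1.3]]
handle nominal [ 0.55168561 -0.24663346]
top [365.24390244  29.67073171] [360  25  11  10  82] [ 0.9452 -0.186   0.085 ]
top [397.60199005 198.64676617] [384 193  28  13 201] [ 0.5512 -0.248   0.085 ]
top [352.08609272 308.56953642] [347 296  11  26 151] [ 0.3181 -0.1474  0.085 ]
scene [506.18867925   3.11320755] [500   0  16   6  53] [0.0906 1.6455 0.085 ]
scene [420.52380952  71.0952381 ] [416  68  12   6  42] [0.2797 0.8094 0.085 ]
scene [495.76271186 104.06779661] [489 100  15   8  59] [0.5622 0.8096 0.085 ]
scene [172.76056338 212.50704225] [169 205   9  16  71] [ 0.3759 -0.1785  0.085 ]
scene [182.59134615 276.00480769] [170 265  27  23 208] [ 0.55   -0.2471  0.085 ]
scene [339.10569106 374.31300813] [330 366  18  18 246] [ 0.8832 -0.1422  0.085 ]
board 0.8 [[131.0, 256.0], [145.0, 119.0], [258.0, 130.0], [244.0, 268.0]] [[0.421, 0.341, 0.02], [0.745, 0.328, 0.02], [0.72, 0.058, 0.02], [0.4, 0.083, 0.02]] [0.5715548  0.20276851 0.02      ]
lid 0.56 [[331.0, 333.0], [345.0, 277.0], [427.0, 298.0], [412.0, 354.0]] [[0.265, -0.106, 0.066], [0.383, -0.137, 0.066], [0.339, -0.313, 0.066], [0.221, -0.28, 0.066]] [ 0.30216431 -0.20900766  0.066     ]
roll 0.73 [[156.0, 137.0], [233.0, 131.0], [234.0, 149.0], [157.0, 155.0]] [[0.696, 0.293, 0.037], [0.711, 0.116, 0.037], [0.668, 0.112, 0.037], [0.653, 0.287, 0.037]] [0.68201927 0.20207645 0.037     ]
[[ 0.926  0.     0.378]
 [-0.378  0.     0.926]
 [ 0.    -1.     0.   ]]
```

```bash
python3 -m pendant '[0.021,-0.049,0,0,0,-3.4,0.085,0.021,-0.049,0,0,0,-3.4,0.06,0.021,-0.049,0,0,0,-3.4,0.035,0.021,-0.049,0,0,0,-3.4,0.035,0.021,-0.049,0,0,0,-3.4,0.035,0.021,-0.049,0,0,0,-3.4,0.035,0.021,-0.049,0,0,0,-3.4,0.035,0.021,-0.049,0,0,0,-3.4,0.035,0.021,-0.049,0,0,0,-3.4,0.035,0.021,-0.049,0,0,0,-3.4,0.035,0.021,-0.049,0,0,0,-3.4,0.035,0.021,-0.049,0,0,0,-3.4,0.035]'
python3 -m pendant '[0.021,-0.049,0,0,0,-3.4,0.035,0.021,-0.049,0,0,0,-3.4,0.035,0.021,-0.049,0,0,0,-3.4,0.035,0.019,-0.044,0,0,0,-2.2,0.035,0,0,0,0,0,0,0.035]'
python3 - <<'E'
from h import *
for n in('wrist','scene','top'):
    cv2.imwrite(f'pics/{n}1.png',ctrl.camera(n)[:,:,::-1])
o=ctrl.get_obs();print(o['eef_pos'],q2R(o['eef_rot']).round(4),o['opening'],o['wrist_force'],o['q'])
E
```

```text
time_s: 2.1
eef_pos: [0.4701, -0.0576, 0.2068]
eef_rot: [0.603, -0.602, 0.37, -0.371]
wrist_force: [0.2, -0.2, 0.8]
opening: 0.409
time_s: 2.72
eef_pos: [0.5518, -0.2498, 0.2059]
eef_rot: [-0.558, 0.559, -0.433, 0.434]
wrist_force: [-0.1, 0.4, 0.2]
opening: 0.407
[ 0.55105294 -0.24592119  0.20616682] [[ 2.522e-01 -7.000e-04  9.677e-01]
 [-9.677e-01  8.000e-04  2.522e-01]
 [-1.000e-03 -1.000e+00 -5.000e-04]] 0.4099367109460205 [-0.20343661  0.44743873  0.36121891] [-6.16375870e-01  2.44238440e-01  1.53214062e+00  2.58972070e-04
  1.36627933e+00 -8.71349949e-01]
```

View pics/wrist1.png

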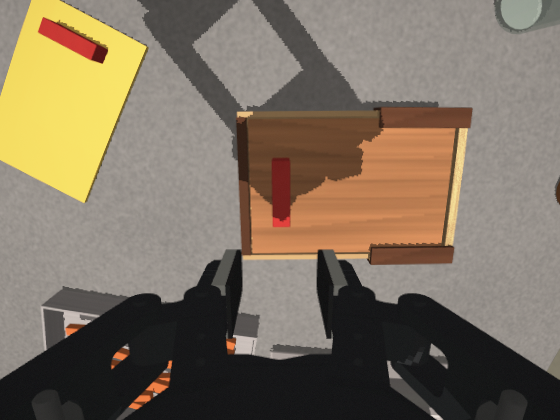

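The wrist view shows the brown lid with its red handle at about (282,192), and the lip along column 244. I'll overlay the model to check the pose.

```bash
cat > ov.py <<'E'
from h import *
import sys
def draw(im,c,pts,sc,off,col):
    p=(proj(c,pts)-off)*sc
    for i in range(8):
        for b in(1,2,4):
            j=i^b
            if j>i: cv2.line(im,tuple(p[i].round().astype(int).tolist()),tuple(p[j].round().astype(int).tolist()),col,1)
def tf(pts,x,y,yaw,z=0):
    c,s=np.cos(np.radians(yaw)),np.sin(np.radians(yaw)); return pts@np.array([[c,-s,0],[s,c,0],[0,0,1]]).T+[x,y,z]
E
python3 - <<'E'
from ov import *
c=cam('wrist'); im=cv2.imread('pics/wrist1.png')
off=np.array([220,90]); a=cv2.resize(im[90:280,220:485],None,fx=3,fy=3,interpolation=2)
x,y,yaw=.6149,-.2293,14.6
draw(a,c,tf(boxpts(-74,-58,-30,30,66,90),x,y,yaw),3,off,(0,255,255))
draw(a,c,tf(boxpts(-97,97,-67,67,60,60.1),x,y,yaw),3,off,(255,0,0))
draw(a,c,tf(boxpts(22,105,57,75,69,74),x,y,yaw),3,off,(0,255,0))
draw(a,c,tf(boxpts(-106,-97,-67,67,60,65),x,y,yaw),3,off,(255,0,255))
draw(a,c,tf(boxpts(22,105,-75,-57,69,74),x,y,yaw),3,off,(0,255,0))
cv2.imwrite('pics/ov1.png',a)
E
```

```text
(no output)
```

View pics/ov1.png

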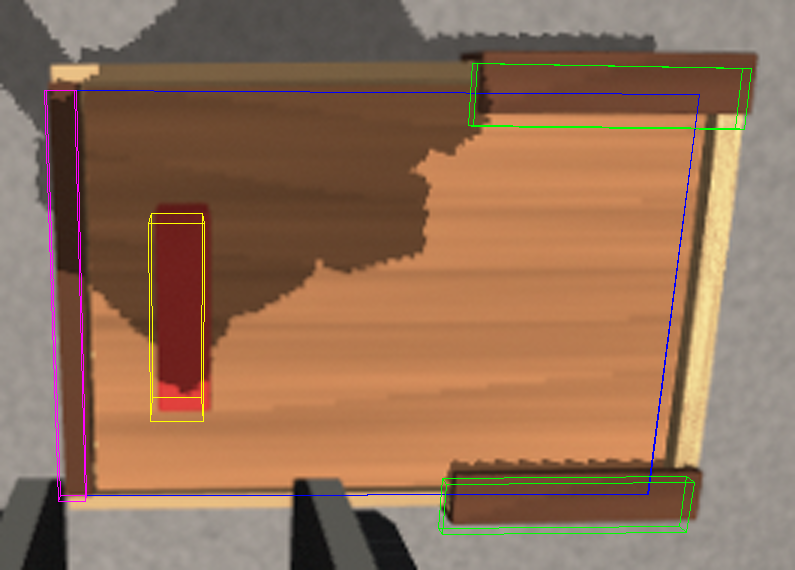

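```bash
python3 -m pendant '[0.001,0.002,-0.03,0,0,-0.2,0.035,0.001,0,-0.03,0,0,0,0.035,0,0,-0.03,0,0,0,0.035,0,0,-0.01,0,0,0,0.035,0,0,0,0,0,0,0.035]'
python3 - <<'E'
from ov import *
for n in('wrist','scene'):
    cv2.imwrite(f'pics/{n}2.png',ctrl.camera(n)[:,:,::-1])
o=ctrl.get_obs();print(o['eef_pos'],o['opening'],o['wrist_force'])
b=cv2.imread('pics/scene2.png')[200:380,100:300]
cv2.imwrite('pics/c2.png',cv2.resize(b,None,fx=3.3,fy=3.3,interpolation=2))
E
```

```text
time_s: 3.5
eef_pos: [0.5533, -0.2438, 0.1066]
eef_rot: [0.559, -0.559, 0.433, -0.433]
wrist_force: [-0.9, 0.0, 0.1]
opening: 0.413
[ 0.55428168 -0.24482809  0.1080772 ] 0.41068240178740556 [ 0.66381711 -0.26121531  0.79788143]
```

View pics/wrist2.png

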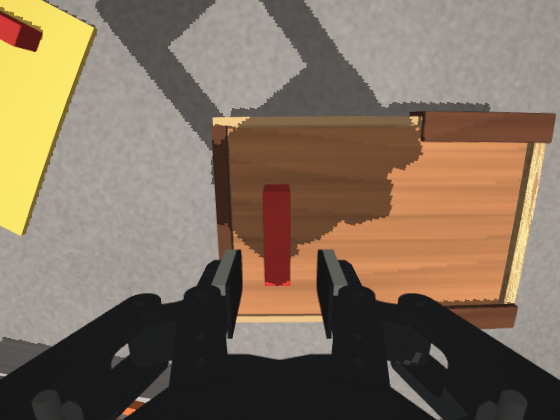

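View pics/c2.png

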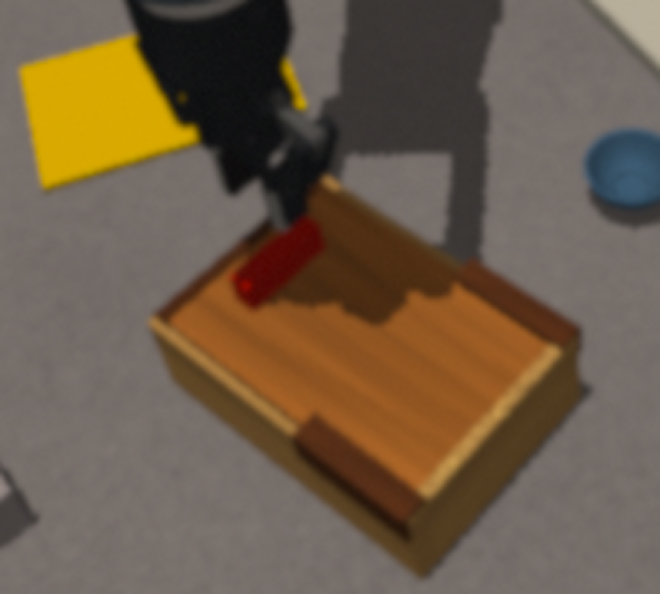

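```bash
python3 - <<'E'
from ov import *
o=ctrl.get_obs();p=o['eef_pos'].copy();print(p,o['q'])
p[2]=.09
print(proj(cam('wrist'),p),proj(cam('scene'),p),proj(cam('top'),p))
# handle top in wrist: cols264-290 rows 185-283
print(onz(cam('wrist'),[[277.5,185],[277.5,283]],.09))
E
```

```text
[ 0.55428168 -0.24482809  0.1080772 ] [-6.11622512e-01  3.48193893e-01  1.60999013e+00  6.80051085e-05
  1.18111079e+00 -8.63171439e-01]
[[278.50904147 235.94285723]] [[184.18933243 275.2569906 ]] [[396.80461323 196.81497361]]
[[ 0.54606096 -0.21507995  0.09      ]
 [ 0.56140182 -0.2751372   0.09      ]]
```

```bash
python3 -m pendant '[-0.0005,0,-0.015,0,0,0,0.035,0,0,-0.012,0,0,0,0.035,0,0,-0.008,0,0,0,0.035,0,0,0,0,0,0,0.035,0,0,0,0,0,0,0.03]'
python3 -m pendant '[0,0,0,0,0,0,0.02,0,0,0,0,0,0,0.012,0,0,0,0,0,0,0.005,0,0,0,0,0,0,0.0,0,0,0,0,0,0,0,0,0,0,0,0,0,0]'
python3 - <<'E'
from ov import *
for n in('wrist','scene'):
    cv2.imwrite(f'pics/{n}3.png',ctrl.camera(n)[:,:,::-1])
o=ctrl.get_obs();print(o['eef_pos'],o['opening'],o['wrist_force'],o['torque'])
E
```

```text
time_s: 4.22
eef_pos: [0.5531, -0.2448, 0.0716]
eef_rot: [0.559, -0.559, 0.433, -0.434]
wrist_force: [-0.5, -0.2, -0.5]
opening: 0.348
time_s: 4.97
eef_pos: [0.5529, -0.2447, 0.0715]
eef_rot: [0.559, -0.559, 0.434, -0.433]
wrist_force: [0.1, -0.1, 0.7]
opening: 0.003
[ 0.5529109  -0.24468449  0.07147478] -0.00014266854643185445 [-0.36082502  0.0264638  -0.27973543] [ 0.01366953 -0.00182315  0.02196108]
```

View pics/wrist3.png

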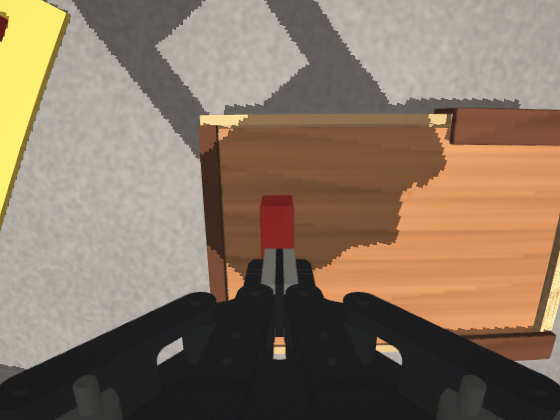

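```bash
python3 - <<'E'
from ov import *
a=cv2.imread('pics/wrist3.png')[180:370,200:360]
b=cv2.imread('pics/scene3.png')[220:340,130:250]
cv2.imwrite('pics/c3.png',np.hstack([cv2.resize(a,(440,520),interpolation=2),cv2.resize(b,(360,520),interpolation=2)]))
p=ctrl.get_obs()['eef_pos']
print(proj(cam('wrist'),[p,p+[0,0,.0187]]),proj(cam('scene'),[p,p+[0,0,.0187]]))
E
```

```text
[[278.49268091 247.33763479]
 [278.41149144 261.63163962]] [[185.57210537 280.46548724]
 [183.90201133 274.72279719]]
```

View pics/c3.png

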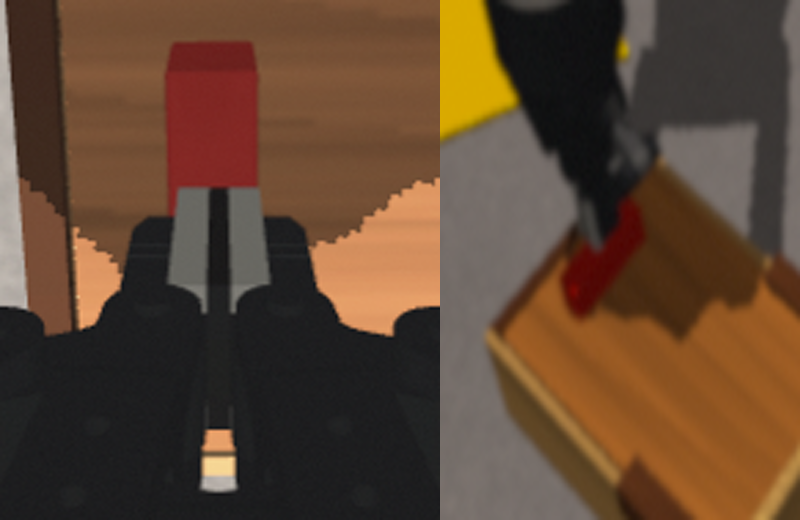

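The wrist crop shows the shut fingers lying above the red handle, with their tips at about (278,248), and the opening reads 0. So the pads closed just over the handle top, and the tips sit behind the nominal TCP. I'll open and feel my way lower.

```bash
python3 -m pendant '[0,0,0,0,0,0,0.035,0,0,0,0,0,0,0.035,0,0,0,0,0,0,0.035,0,0,0,0,0,0,0.035,0,0,-0.003,0,0,0,0.035,0,0,0,0,0,0,0.035]'
python3 - <<'E'
from ov import *
for n in('wrist','scene'):
    cv2.imwrite(f'pics/{n}4.png',ctrl.camera(n)[:,:,::-1])
o=ctrl.get_obs();print(o['eef_pos'],o['opening'],o['wrist_force'],o['torque'])
a=cv2.imread('pics/wrist4.png')[180:370,200:360]
b=cv2.imread('pics/scene4.png')[220:340,130:250]
cv2.imwrite('pics/c4.png',np.hstack([cv2.resize(a,(440,520),interpolation=2),cv2.resize(b,(360,520),interpolation=2)]))
E
```

```text
time_s: 5.82
eef_pos: [0.5527, -0.2445, 0.0681]
eef_rot: [-0.559, 0.559, -0.434, 0.433]
wrist_force: [0.9, 0.1, 0.1]
opening: 0.411
[ 0.55284134 -0.24463409  0.06834899] 0.4101261130729529 [-0.73325508  0.41291938  0.02785175] [-0.01176869 -0.01737059  0.03463098]
```

View pics/c4.png

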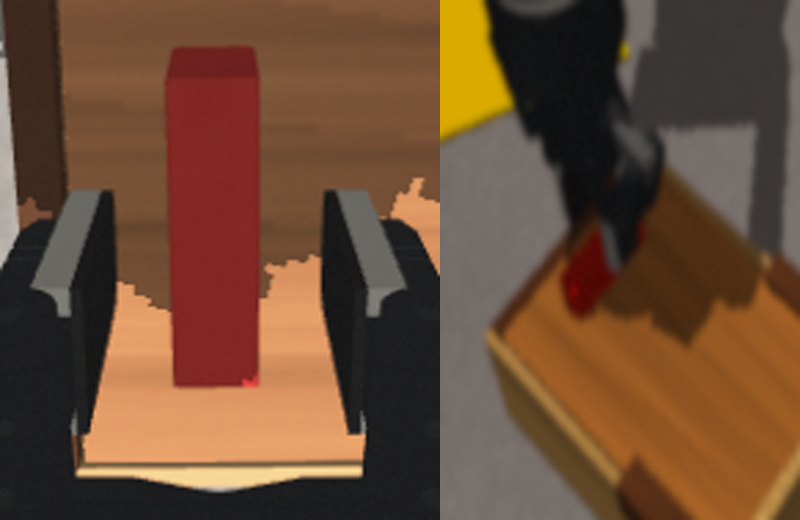

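```bash
for i in 1 2 3; do python3 -m pendant '[0,0,-0.002,0,0,0,0.035,0,0,-0.002,0,0,0,0.035]'; done
python3 - <<'E'
from ov import *
for n in('wrist','scene'):
    cv2.imwrite(f'pics/{n}5.png',ctrl.camera(n)[:,:,::-1])
o=ctrl.get_obs();print(o['eef_pos'],o['opening'],o['wrist_force'],o['torque'])
a=cv2.imread('pics/wrist5.png')[180:370,200:360]
b=cv2.imread('pics/scene5.png')[220:340,130:250]
cv2.imwrite('pics/c5.png',np.hstack([cv2.resize(a,(440,520),interpolation=2),cv2.resize(b,(360,520),interpolation=2)]))
E
```

```text
time_s: 6.18
eef_pos: [0.5529, -0.2447, 0.0644]
eef_rot: [-0.559, 0.559, -0.433, 0.434]
wrist_force: [0.2, -0.3, 0.2]
opening: 0.412
time_s: 6.42
eef_pos: [0.5529, -0.2446, 0.0603]
eef_rot: [0.559, -0.559, 0.434, -0.433]
wrist_force: [-0.3, 0.2, 0.7]
opening: 0.41
time_s: 6.68
eef_pos: [0.5529, -0.2447, 0.0564]
eef_rot: [0.559, -0.559, 0.434, -0.433]
wrist_force: [-0.2, 0.1, -0.9]
opening: 0.407
[ 0.55272783 -0.2445795   0.05615049] 0.40924379090819174 [-0.66926402 -0.86937958 -1.13488542] [ 0.00492356 -0.02289685  0.01373539]
```

View pics/c5.png

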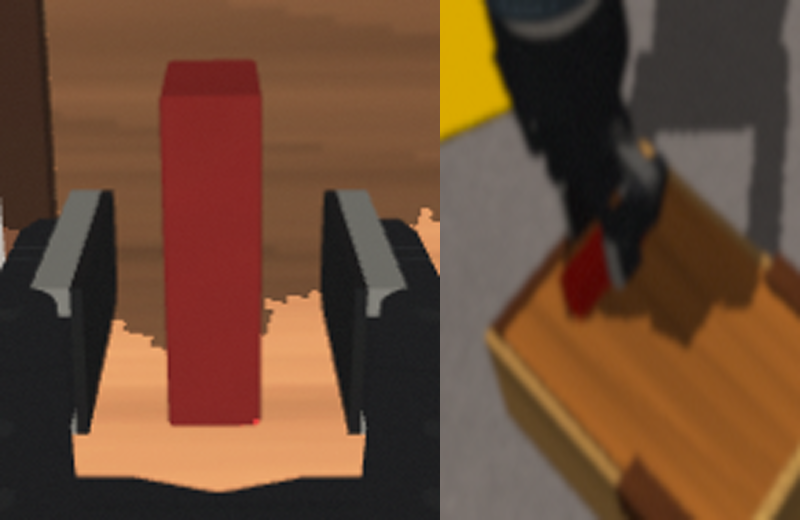

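```bash
python3 -m pendant '[0,0,-0.002,0,0,0,0.035,0,0,-0.002,0,0,0,0.035,0,0,0,0,0,0,0.035]'
python3 -m pendant '[0,0,0,0,0,0,0.03,0,0,0,0,0,0,0.024,0,0,0,0,0,0,0.018,0,0,0,0,0,0,0.012,0,0,0,0,0,0,0.005,0,0,0,0,0,0,0,0,0,0,0,0,0,0]'
python3 - <<'E'
from ov import *
for n in('wrist','scene'):
    cv2.imwrite(f'pics/{n}6.png',ctrl.camera(n)[:,:,::-1])
o=ctrl.get_obs();print(o['eef_pos'],o['opening'],o['wrist_force'],o['torque'])
a=cv2.imread('pics/wrist6.png')[180:370,200:360]
b=cv2.imread('pics/scene6.png')[220:340,130:250]
cv2.imwrite('pics/c6.png',np.hstack([cv2.resize(a,(440,520),interpolation=2),cv2.resize(b,(360,520),interpolation=2)]))
E
```

```text
time_s: 7.15
eef_pos: [0.5528, -0.2446, 0.0522]
eef_rot: [-0.559, 0.559, -0.434, 0.433]
wrist_force: [-0.4, -0.1, 0.1]
opening: 0.41
time_s: 8.02
eef_pos: [0.553, -0.2448, 0.0528]
eef_rot: [-0.559, 0.559, -0.433, 0.434]
wrist_force: [-1.6, 0.7, 5.8]
opening: 0.169
[ 0.5530048  -0.24480831  0.05280876] 0.1683437113806864 [-1.33268963  0.4104801   6.0411798 ] [0.12303238 0.28818755 0.06221852]
```

View pics/c6.png

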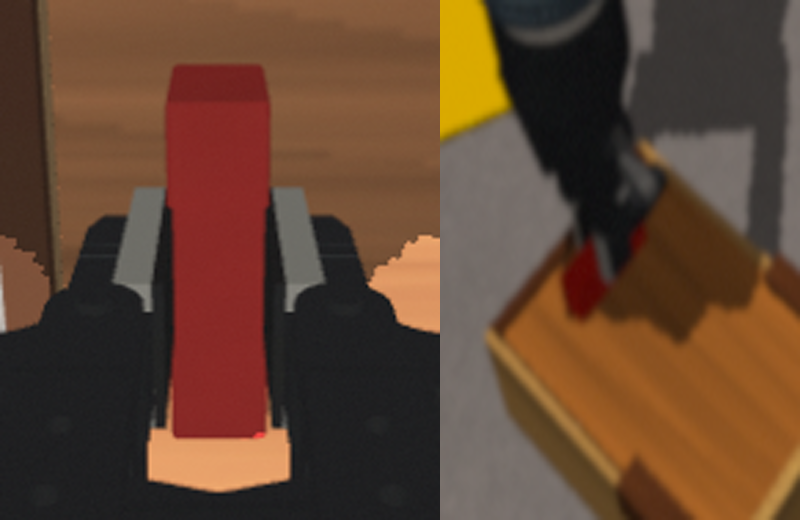

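Now it is gripped: the opening reads 14 mm and the picture shows the pads on the 60 mm faces. I'll raise the front about the rear edge in small steps, feeling the force.

```bash
python3 -m pendant '[0,0,0.0007,-0.062,0.242,0,0,0,0,0.0007,-0.062,0.242,0,0,0,0,0,0,0,0,0]'
python3 -m pendant '[0,0,0.0007,-0.062,0.242,0,0,0,0,0.0007,-0.062,0.242,0,0,0,0,0,0,0,0,0]'
python3 -m pendant '[0,0,0.0007,-0.062,0.242,0,0,0,0,0.0007,-0.062,0.242,0,0,0,0,0,0,0,0,0]'
python3 - <<'E'
from ov import *
o=ctrl.get_obs();print(o['eef_pos'],o['opening'],o['wrist_force'],o['torque'])
for n in('scene','top'):
    cv2.imwrite(f'pics/{n}7.png',ctrl.camera(n)[:,:,::-1])
b=cv2.imread('pics/scene7.png')[230:380,130:290]
cv2.imwrite('pics/c7.png',cv2.resize(b,None,fx=4,fy=4,interpolation=2))
E
```

```text
time_s: 8.5
eef_pos: [0.5528, -0.2445, 0.0535]
eef_rot: [-0.556, 0.561, -0.436, 0.431]
wrist_force: [0.6, -0.3, -0.6]
opening: 0.166
time_s: 8.88
eef_pos: [0.5528, -0.2446, 0.0552]
eef_rot: [-0.554, 0.564, -0.437, 0.43]
wrist_force: [-0.8, 0.1, -0.2]
opening: 0.167
time_s: 9.25
eef_pos: [0.5528, -0.2447, 0.0567]
eef_rot: [-0.551, 0.566, -0.439, 0.428]
wrist_force: [-0.5, -0.9, -0.7]
opening: 0.168
[ 0.55281929 -0.24467764  0.05667615] 0.1679399174901442 [-0.53842673 -0.90897363 -0.73532766] [-0.06685918  0.13360784  0.00672915]
```

View pics/c7.png

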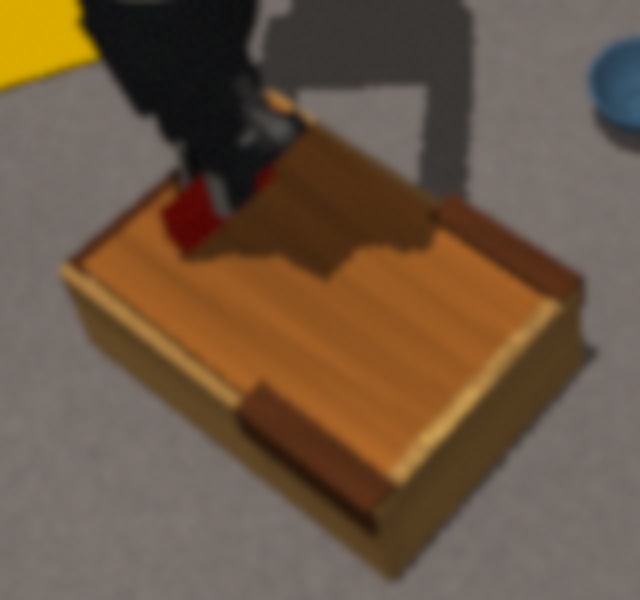

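The scene crop shows the lid's front starting to rise inside the frame, with the box unmoved. There is no load yet.

```bash
python3 -m pendant '[0,0,0.0007,-0.062,0.242,0,0,0,0,0,0,0,0,0]' | grep -E 'pos|force'
python3 -m pendant '[0,0,0.0007,-0.062,0.242,0,0,0,0,0,0,0,0,0]'| grep -E 'pos|force'
python3 -m pendant '[0,0,0.0007,-0.062,0.242,0,0,0,0,0,0,0,0,0]'| grep -E 'pos|force'
python3 - <<'E'
from ov import *
o=ctrl.get_obs();print(o['eef_pos'],o['wrist_force'],o['torque'],q2R(o['eef_rot'])[:,1])
E
```

```text
eef_pos: [0.5529, -0.2447, 0.0574]
wrist_force: [-1.4, -1.4, -0.9]
eef_pos: [0.5528, -0.2447, 0.0581]
wrist_force: [-2.5, -1.0, -0.7]
eef_pos: [0.5528, -0.2448, 0.0588]
wrist_force: [-2.0, -1.3, 0.2]
[ 0.55280549 -0.24475726  0.0588248 ] [-2.00491395 -1.30150109  0.22076657] [-0.22790595  0.29379669  0.00520772] [-0.03843664 -0.00986619 -0.99921233]
```

```bash
python3 -m pendant '[-0.0005,-0.0001,0,0,0,0,0,0,0,0,0,0,0,0]' | grep -E 'pos|force'
python3 - <<'E'
from ov import *
o=ctrl.get_obs();print(o['wrist_force'],o['torque'])
E
python3 -m pendant '[0,0,0.0007,-0.062,0.242,0,0,0,0,0,0,0,0,0]'| grep -E 'pos|force'
python3 - <<'E'
from ov import *
o=ctrl.get_obs();print(o['wrist_force'],o['torque'])
E
```

```text
eef_pos: [0.5527, -0.2447, 0.0588]
wrist_force: [0.8, 0.5, -1.2]
[ 0.82800674  0.46137065 -1.21819596] [-0.0286812  -0.02069398 -0.01460649]
eef_pos: [0.5527, -0.2446, 0.0596]
wrist_force: [-0.3, -0.1, -1.0]
[-0.25677639 -0.12380265 -1.00291048] [ 0.02690192 -0.14572473  0.01439077]
```

The side force came from the lid's rear edge on the rear wall, and a 0.5 mm forward shift relieved it. I'll keep raising.

```bash
s(){ python3 - <<'E'
from ov import *
o=ctrl.get_obs();print(o['eef_pos'].round(4),o['wrist_force'].round(2),o['torque'].round(3))
E
}
python3 -m pendant '[-0.0001,0,0.0007,-0.062,0.242,0,0,0,0,0,0,0,0,0]'>/dev/null; s
python3 -m pendant '[-0.0001,0,0.0007,-0.062,0.242,0,0,0,0,0,0,0,0,0]'>/dev/null; s
python3 -m pendant '[-0.0001,0,0.0007,-0.062,0.242,0,0,0,0,0,0,0,0,0]'>/dev/null; s
python3 -m pendant '[-0.0001,0,0.0007,-0.062,0.242,0,0,0,0,0,0,0,0,0]'>/dev/null; s
```

```text
[ 0.5525 -0.2447  0.0603] [ 0.43 -0.15 -1.38] [ 0.056 -0.134 -0.028]
[ 0.5523 -0.2448  0.0609] [-0.44  0.54 -1.91] [ 0.021 -0.102  0.016]
[ 0.5521 -0.2448  0.0616] [ 0.08  0.18 -0.96] [-0.021 -0.114 -0.029]
[ 0.552  -0.2448  0.062 ] [ 1.27 -1.47 -4.57] [-0.014 -0.421 -0.046]
```

It binds at about 3.4° (Fz −4.6, torque jump), so the lip is about 6 mm and clears at roughly 1.9°. I'll ease 0.5° and slide.

```bash
cat > s.sh <<'X'
python3 - <<'E'
from ov import *
o=ctrl.get_obs();print(o['eef_pos'].round(4),o['wrist_force'].round(2),o['torque'].round(3),round(o['opening'],3))
E
X
python3 -m pendant '[0,0,-0.0014,0.124,-0.484,0,0,0,0,0,0,0,0,0]'>/dev/null; sh s.sh
python3 -m pendant '[-0.0029,-0.0007,0,0,0,0,0,0,0,0,0,0,0,0]'>/dev/null; sh s.sh
python3 -m pendant '[-0.0029,-0.0007,0,0,0,0,0,0,0,0,0,0,0,0]'>/dev/null; sh s.sh
python3 -m pendant '[-0.0029,-0.0007,0,0,0,0,0,0,0,0,0,0,0,0]'>/dev/null; sh s.sh
```

```text
[ 0.5518 -0.2448  0.0609] [ 0.25 -0.55 -0.16] [ 0.006 -0.029 -0.022] 0.169
[ 0.5488 -0.2456  0.061 ] [ 0.2   0.05 -1.24] [-0.018  0.058  0.037] 0.161
[ 0.5459 -0.2463  0.0609] [-0.97 -0.14 -0.07] [-0.015  0.049  0.008] 0.168
[ 0.5431 -0.247   0.0609] [-0.93  0.74 -0.17] [-0.01   0.088 -0.022] 0.168
```

```bash
python3 -m pendant '[-0.0058,-0.0015,0.0003,-0.025,0.097,0,0,-0.0058,-0.0015,0.0003,-0.025,0.097,0,0,-0.0058,-0.0015,0.0003,-0.025,0.097,0,0]'>/dev/null; sh s.sh
python3 -m pendant '[-0.0058,-0.0015,0.0003,-0.025,0.097,0,0,-0.0058,-0.0015,0.0003,-0.025,0.097,0,0,-0.0058,-0.0015,0.0003,-0.025,0.097,0,0]'>/dev/null; sh s.sh
python3 -m pendant '[-0.0058,-0.0015,0.0003,-0.025,0.097,0,0,-0.0058,-0.0015,0.0003,-0.025,0.097,0,0,-0.0058,-0.0015,0.0003,-0.025,0.097,0,0]'>/dev/null; sh s.sh
python3 - <<'E'
from ov import *
cv2.imwrite('pics/scene8.png',ctrl.camera('scene')[:,:,::-1])
cv2.imwrite('pics/c8.png',cv2.resize(cv2.imread('pics/scene8.png')[200:380,90:300],None,fx=3.3,fy=3.3,interpolation=2))
E
```

```text
[ 0.5254 -0.2515  0.0618] [-0.01  0.08 -0.76] [-0.011 -0.117  0.023] 0.165
[ 0.5081 -0.256   0.0627] [-0.06 -0.11 -2.22] [-0.006 -0.071 -0.01 ] 0.168
[ 0.4908 -0.2605  0.0636] [-0.52  0.08 -1.99] [ 0.033 -0.078  0.05 ] 0.17
```

View pics/c8.png

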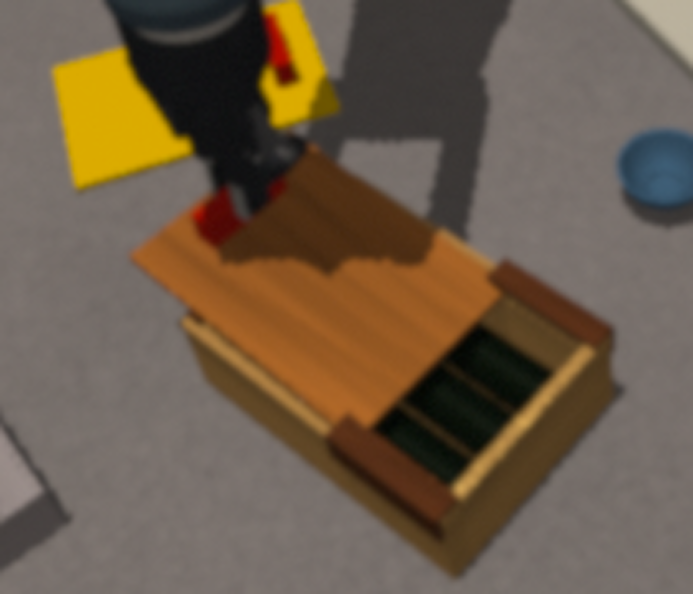

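The scene crop shows the lid most of the way out and over the lip, the box unmoved, and the rear edge nearly at the strips' front ends. I'll slide 24 mm more, lift and level.

```bash
python3 -m pendant '[-0.0058,-0.0015,0.0003,-0.025,0.097,0,0,-0.0058,-0.0015,0.0003,-0.025,0.097,0,0,-0.0058,-0.0015,0.0003,-0.025,0.097,0,0,-0.0058,-0.0015,0.0003,-0.025,0.097,0,0]'>/dev/null; sh s.sh
python3 -m pendant '[-0.001,0,0.005,0,0,0,0,-0.001,0,0.01,0,0,0,0]'>/dev/null; sh s.sh
python3 -m pendant '[0,0,0.02,0,0,0,0,0,0,0.03,0,0,0,0,0,0,0.03,0.25,-0.97,0,0,0,0,0.02,0.25,-0.97,0,0,0,0,0,0.25,-0.97,0,0,0,0,0,0.25,-0.97,0,0,0,0,0,0,0,0,0]'
python3 - <<'E'
from ov import *
o=ctrl.get_obs();print(o['eef_pos'],q2R(o['eef_rot']).round(4),o['wrist_force'],o['torque'])
for n in('scene','top','wrist'):
    cv2.imwrite(f'pics/{n}9.png',ctrl.camera(n)[:,:,::-1])
E
```

```text
[ 0.4675 -0.2664  0.0648] [ 0.68 -0.4  -1.25] [ 0.007 -0.059  0.041] 0.17
[ 0.4655 -0.2662  0.08  ] [ 1.16 -0.62 -1.41] [-0.032  0.063  0.05 ] 0.165
time_s: 15.4
eef_pos: [0.4649, -0.2659, 0.1784]
eef_rot: [-0.557, 0.56, -0.436, 0.432]
wrist_force: [-0.3, 0.4, -2.3]
opening: 0.168
[ 0.46491733 -0.26586319  0.17835299] [[ 2.478e-01 -6.700e-03  9.688e-01]
 [-9.688e-01  6.000e-04  2.478e-01]
 [-2.300e-03 -1.000e+00 -6.300e-03]] [-0.25884978  0.39587217 -2.32810722] [-0.04848071  0.15554975  0.01275389]
```

View pics/scene9.png

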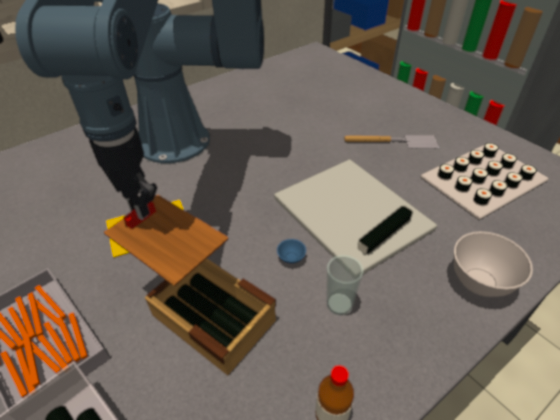

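View pics/top9.png

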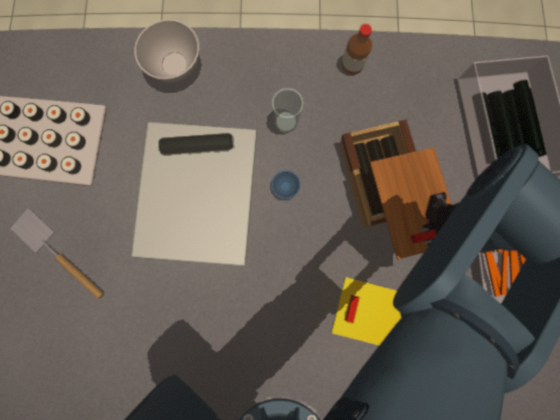

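Both views show the lid free in the gripper and the box unmoved, full of rolls. Next I'll compute the board target.

```bash
python3 - <<'E'
from ov import *
from scipy.optimize import least_squares
T=cam('top');S=cam('scene')
im=cv2.imread('pics/top0.png'); hsv=cv2.cvtColor(im,cv2.COLOR_BGR2HSV)
m=((im.min(2)>125)).astype(np.uint8); m[:, :115]=0; m[:,270:]=0; m[:110]=0; m[280:]=0
q=cv2.boxPoints(cv2.minAreaRect(cv2.findNonZero(m))); print(q)
ims=cv2.imread('pics/scene0.png'); ms=((ims.min(2)>115)).astype(np.uint8); ms[:,:260]=0; ms[:,445:]=0; ms[:150]=0; ms[275:]=0
k,l,st,ce=cv2.connectedComponentsWithStats(ms); i=1+st[1:,4].argmax(); h=cv2.convexHull(cv2.findNonZero((l==i).astype(np.uint8)))
print(cv2.approxPolyDP(h,8,True)[:,0].tolist())
h2=cv2.convexHull(cv2.findNonZero(m)); print(cv2.approxPolyDP(h2,6,True)[:,0].tolist(), onz(T,cv2.approxPolyDP(h2,6,True)[:,0].astype(float),.02).round(4))
print('scene',onz(S,cv2.approxPolyDP(h,8,True)[:,0].astype(float),.02).round(4))
# roll -x face: dark pixels
r=(im.max(2)<60).astype(np.uint8); r[:125]=0;r[165:]=0;r[:,:150]=0;r[:,245:]=0
q=cv2.boxPoints(cv2.minAreaRect(cv2.findNonZero(r)));print('roll',onz(T,q,.037).round(3))
E
```

```text
[[132.89545 255.21962]
 [144.40436 120.94895]
 [254.9068  130.42058]
 [243.39789 264.69125]]
[[435, 225], [361, 270], [275, 193], [351, 160]]
[[254, 131], [243, 263], [133, 254], [149, 125]] [[0.7178 0.0679 0.02  ]
 [0.4101 0.0862 0.02  ]
 [0.4262 0.3364 0.02  ]
 [0.7299 0.3167 0.02  ]]
scene [[0.7383 0.3156 0.02  ]
 [0.7247 0.0805 0.02  ]
 [0.4087 0.0869 0.02  ]
 [0.4311 0.3401 0.02  ]]
roll [[0.692 0.286 0.037]
 [0.706 0.119 0.037]
 [0.669 0.116 0.037]
 [0.655 0.282 0.037]]
```

```bash
python3 -m pendant '[0,0.02,0,0.09,-0.36,-1,0,0,0.035,0,0,0,-1.6,0,0,0.045,0,0,0,-1.75,0,0.001,0.045,0,0,0,-1.75,0,0.001,0.045,0,0,0,-1.75,0,0.001,0.045,0,0,0,-1.75,0,0.001,0.045,0,0,0,-1.75,0,0.001,0.045,0,0,0,-1.75,0,0,0.045,0,0,0,-1.75,0,0,0.045,0,0,0,-1.75,0,0,0.035,0,0,0,-1,0,0,0.024,0,0,0,-0.7,0]'
python3 -m pendant '[0,0,0,0,0,0,0,0,0,0,0,0,0,0]'
python3 - <<'E'
from ov import *
o=ctrl.get_obs();print(o['eef_pos'],q2R(o['eef_rot']).round(4),o['wrist_force'],o['torque'])
for n in('scene','top','wrist'):
    cv2.imwrite(f'pics/{n}10.png',ctrl.camera(n)[:,:,::-1])
E
```

```text
time_s: 17.05
eef_pos: [0.4705, 0.2095, 0.1794]
eef_rot: [-0.483, 0.483, -0.516, 0.517]
wrist_force: [-0.1, 1.1, -2.3]
opening: 0.17
time_s: 17.3
eef_pos: [0.4707, 0.2072, 0.1794]
eef_rot: [-0.483, 0.483, -0.516, 0.517]
wrist_force: [-0.0, -0.2, -2.0]
opening: 0.167
[0.47074963 0.20722958 0.17944029] [[-6.790e-02  6.000e-04  9.977e-01]
 [-9.977e-01 -5.000e-04 -6.790e-02]
 [ 5.000e-04 -1.000e+00  7.000e-04]] [-0.02361225 -0.20624928 -1.95783407] [-0.03049772  0.14413786 -0.05543051]
```

View pics/scene10.png

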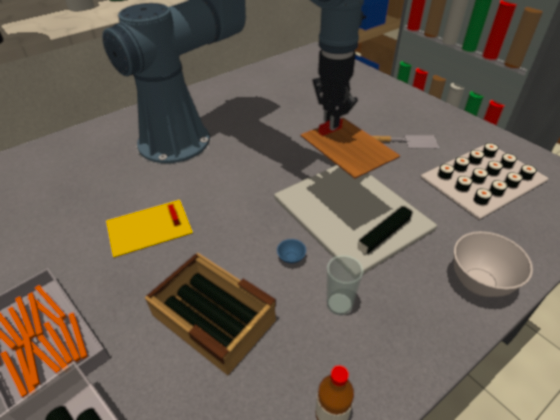

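View pics/top10.png

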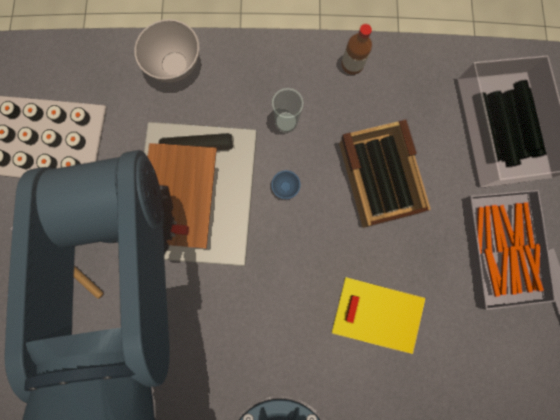

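View pics/wrist10.png

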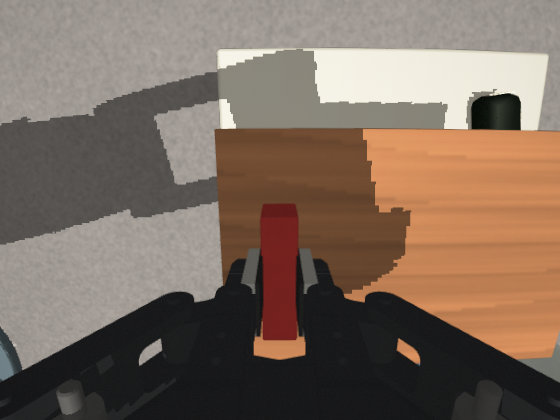

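The lid hangs level over the board; its shadow lies on the board, clear of the roll. I'll lower it to about 20 mm above.

```bash
python3 -m pendant '[0,0,-0.02,0,0,0,0,0,0,-0.03,0,0,0,0,0,0,-0.03,0,0,0,0,0,0,-0.03,0,0,0,0,0,0,-0.025,0,0,0,0,0,0,-0.012,0,0,0,0,0,0,0,0,0,0,0]'
python3 - <<'E'
from ov import *
o=ctrl.get_obs();print(o['eef_pos'],o['wrist_force'],o['torque'])
for n in('scene','top'):
    cv2.imwrite(f'pics/{n}11.png',ctrl.camera(n)[:,:,::-1])
x,y,yaw=.5361,.2035,-3.9
dz=o['eef_pos'][2]-.0525+.060
out=[]
for n,(u0,v0) in(('scene',(255,130)),('top',(110,100))):
    im=cv2.imread(f'pics/{n}11.png')[v0:v0+180,u0:u0+190]; a=cv2.resize(im,(400,400*180//190),interpolation=2)
    draw(a,cam(n),tf(boxpts(-95.5,95.5,-65,65,0,6),x,y,yaw,dz),400/190,np.array([u0,v0]),(0,255,255))
    draw(a,cam(n),tf(boxpts(-160,160,-130,130,0,20),.578,.2006,yaw,0),400/190,np.array([u0,v0]),(255,0,255))
    out.append(a)
cv2.imwrite('pics/c11.png',np.hstack(out))
E
```

```text
time_s: 18.32
eef_pos: [0.4706, 0.2071, 0.0323]
eef_rot: [-0.482, 0.483, -0.517, 0.517]
wrist_force: [-0.2, 0.0, -1.9]
opening: 0.166
[0.4705705  0.20714445 0.0323491 ] [-0.23736217  0.0239037  -1.9190249 ] [-0.01588133  0.0801795  -0.03847463]
```

View pics/c11.png

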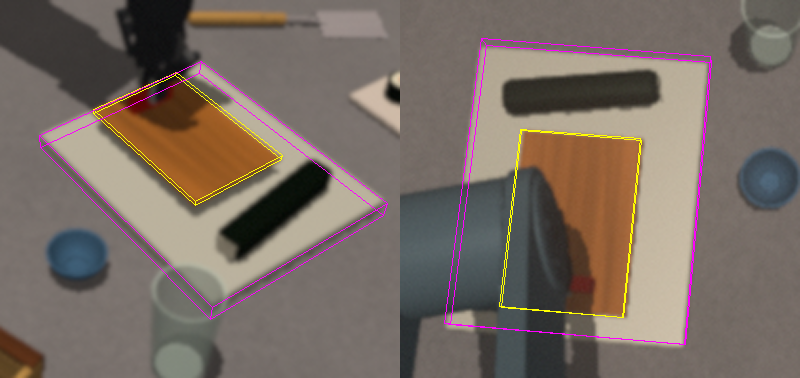

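The overlay matches. The lid is well inside the board and clear of the roll. I'll lower it gently until it touches.

```bash
python3 -m pendant '[0,0,-0.006,0,0,0,0,0,0,-0.005,0,0,0,0,0,0,-0.004,0,0,0,0,0,0,0,0,0,0,0]'>/dev/null; sh s.sh
for i in 1; do python3 -m pendant '[0,0,-0.001,0,0,0,0,0,0,-0.001,0,0,0,0,0,0,0,0,0,0,0]'>/dev/null; sh s.sh; done
```

```text
[0.4705 0.2076 0.0173] [-0.19  0.09 -2.34] [-0.019  0.055  0.021] 0.166
[0.4709 0.2076 0.0158] [-0.4  -0.02 -1.89] [-0.04   0.118 -0.017] 0.163
```

```bash
python3 -m pendant '[0,0,-0.001,0,0,0,0,0,0,0,0,0,0,0]'>/dev/null; sh s.sh; python3 -m pendant '[0,0,-0.0008,0,0,0,0,0,0,0,0,0,0,0]'>/dev/null; sh s.sh
```

```text
[0.4709 0.2076 0.0147] [-1.39 -0.24 -1.9 ] [0.017 0.176 0.026] 0.168
[0.4709 0.2076 0.0139] [-0.76 -0.23 -1.97] [ 0.013  0.133 -0.008] 0.167
```

```bash
for i in 1; do python3 -m pendant '[0,0,-0.0007,0,0,0,0,0,0,0,0,0,0,0]'>/dev/null; sh s.sh;  python3 -m pendant '[0,0,-0.0007,0,0,0,0,0,0,0,0,0,0,0]'>/dev/null; sh s.sh; done
```

```text
[0.4709 0.2076 0.0132] [-0.72  0.52 -2.02] [-0.012  0.142  0.01 ] 0.168
[0.471  0.2076 0.0128] [-1.59  0.11  2.1 ] [ 0.028  0.331 -0.055] 0.164
```

It touched at TCP z 0.0128, against a predicted 0.0125. Now I'll release and retreat.

```bash
python3 -m pendant '[0,0,0,0,0,0,0.016,0,0,0,0,0,0,0.02,0,0,0,0,0,0,0.027,0,0,0,0,0,0,0.035,0,0,0,0,0,0,0.035]'
python3 -m pendant '[0,0,0.003,0,0,0,0.035,0,0,0.01,0,0,0,0.035,0,0,0.03,0,0,0,0.035,0,0,0.04,0,0,0,0.035,-0.02,0,0.05,0,0,0,0.035,-0.03,0.02,0.04,0,0,0,0.035,-0.03,0.04,0,0,0,0,0.035,-0.03,0.04,0,0,0,0,0.035,0,0.05,0,0,0,0,0.035,0,0.05,0,0,0,0,0.035,0,0.04,0,0,0,0,0.035,0,0,0,0,0,0,0.035]'
python3 - <<'E'
from ov import *
for n in('scene','top'):
    cv2.imwrite(f'pics/{n}12.png',ctrl.camera(n)[:,:,::-1])
x,y,yaw=.5361,.2035,-3.9
out=[]
for n,(u0,v0) in(('scene',(255,130)),('top',(110,100))):
    im=cv2.imread(f'pics/{n}12.png')[v0:v0+180,u0:u0+190]; a=cv2.resize(im,(400,400*180//190),interpolation=2)
    draw(a,cam(n),tf(boxpts(-95.5,95.5,-65,65,0,6),x,y,yaw,.02),400/190,np.array([u0,v0]),(0,255,255))
    out.append(a)
cv2.imwrite('pics/c12.png',np.hstack(out))
E
```

```text
time_s: 20.92
eef_pos: [0.471, 0.2076, 0.0127]
eef_rot: [-0.483, 0.482, -0.516, 0.517]
wrist_force: [-0.7, -0.4, 0.8]
opening: 0.411
time_s: 22.42
eef_pos: [0.3604, 0.4498, 0.1861]
eef_rot: [-0.484, 0.483, -0.516, 0.516]
wrist_force: [0.5, -0.5, -0.2]
opening: 0.411
```

View pics/c12.png

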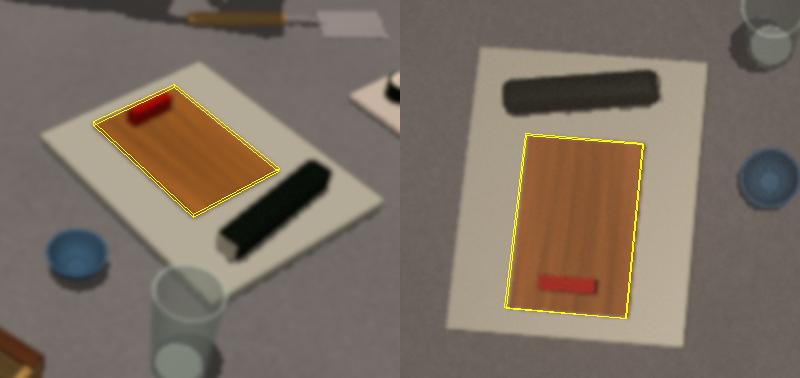

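View pics/scene12.png

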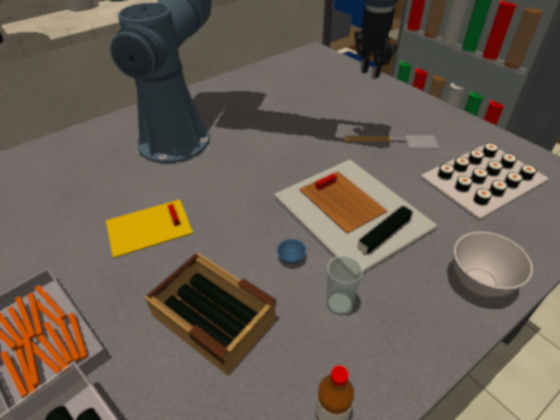

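View pics/top12.png

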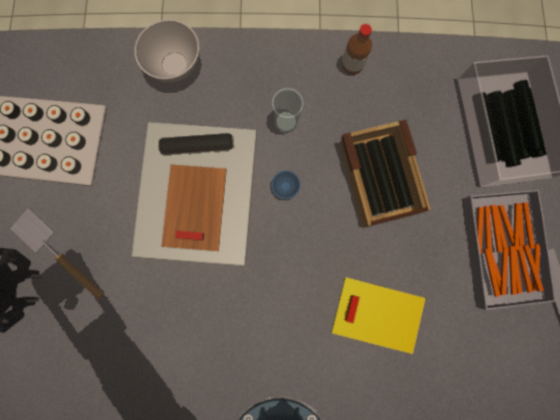

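The lid lies flat on the board, handle up, at top (193,207). The box, roll, dish and tumbler are at the same pixels as in the first pictures, and the gripper is clear. I'm handing in.

```bash
python3 -c "
from bench import ctrl
print(ctrl.hand_in())"
```

```text
the job is handed in; nothing more can be done
None
```

The job is handed in: the brown lid is off the box and lies flat on the white board with its red handle up. The robot's clock read about 22.5 s, of 72 s allowed.

- **Opening:** I raised the lid's front end until it bound at about 3.4°, eased back 0.5°, and slid it forward about 87 mm until its rear edge was clear of the strips. I saw no resistance to the slide; the most force I read while raising was about 5 N.
- **Setting down:** I lowered the lid until it touched the board with about 4 N, then released it.
- **Last checks:** The pictures match the planned lid pose flat on the board, clear of the roll. By eye, the box, roll, dish and tumbler have not moved from the first pictures. The gripper is touching nothing.
- **What went wrong:** The first grasp closed just above the handle, because the finger tips sit behind the reported TCP. It moved nothing and was redone lower down. The second close pressed on the lid with about 6 N, which went away as soon as I began to lift. While raising, the lid also touched the box's rear wall with about 2 to 3 N, and a 0.5 mm forward shift cleared it.

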